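# Clear the model wing off a canister, then open its cap of unknown thread

### The job

Take the white model-car wing off the canister's cap and leave it lying lengthwise and centred along the narrow top of the drying stand. Then unscrew the canister's cap: nobody remembers whether its thread is right- or left-handed, so find out by trying which way it loosens, give it about a quarter turn that way, and lift it straight off. Finish while still holding the cap in the gripper, still and level, well clear of the canister (some 7 cm above its mouth), and leave the other things on the bench alone.

Things in the scene. Friction and masses are not known exactly. Their poses are not given: they have to be found in the camera images.
- rack: Fixed steel base plate 85 x 200 x 10 mm (x, y, z) carrying a black round canister (54 mm across, shoulder at 62 mm height, centre at y = -55 mm) and a plain closed square steel tin (58 mm wide, 96 mm high, centre at y = +55 mm; not used). Origin: centre of the plate's underside, on the bench. Position and yaw vary.
- mouth (a point): Centre of the canister's mouth (top of its neck), on its axis, 92 mm above the bench; axes as the rack's. The neck is 38 mm across, 30 mm high. Quarter-turn thread, hand changes from start to start and cannot be seen: the wrong way (either clockwise or anticlockwise from above) the cap meets a hard stop within 10 degrees; the right way it turns easily and is free to lift from 50 to 100 degrees (75 is best).
- cap: Round ribbed aluminium screw cap, 48 mm across, 34 mm high, about 60 g, on the canister's neck. Origin: centre of its open underside (64 mm above the bench when on, 2 mm above the canister's shoulder; flat top then at 98 mm); z up; x along the rack's x at the start. Until turned loose it lifts only 2 mm; once loose it must rise 28 mm to clear the neck.
- wing: White plastic rear wing of a large model car: a flat plank 130 x 30 x 12 mm (x, y, z) with a 3 mm thick end plate, 38 mm wide and 22 mm high, at each end; 50 g. Origin: centre of its underside; x along its length. At the start it lies flat, about centred, across the top of the cap (underside at 98 mm). Grip it across the 30 mm width at its middle.
- stand: Fixed wooden drying stand: foot 100 x 70 x 10 mm, a post, and a narrow level top 70 x 24 mm (x, y) at 80 mm height; x is the length of the top. Origin: centre of the foot's underside. Position and yaw vary; it may stand left or right of the rack.
- stand_top (a point): Centre of the stand's flat top, 80 mm above the bench; axes as the stand's. The wing's origin belongs here, wing x along stand x (either way round).
- screwdriver: Bystander: screwdriver 150 mm long with a black handle, lying on the far side at the left. Leave alone.
- glue: Bystander: small white bottle, 32 mm across, 75 mm high, standing on the far side. Leave alone.
- wheel: Bystander: model-car wheel, 72 mm across, 30 mm thick, lying flat on the far side. Leave alone.
Things that resemble listed ones, but are neither listed nor needed, are in the scene too. What is meant by the rack is not blue or purple, and is the smaller of those in its own colour.

How it is judged:
On the way, in this order (a step that is already met when the one before it is completed fails the run):
1. the wing lies lengthwise on the stand's narrow top, let go, and the cap is still on the canister (horizontal distance between wing and stand_top below 0.02 m and z of wing in the frame of stand_top between -0.004 and 0.005 m and angle between the x axis of wing and the x axis of stand, either way round below 0.3 rad and angle between wing's own z axis and vertical below 0.12 rad and contact force between the fingers and wing below 0.1 N and linear speed of wing below 0.03 m/s and z of cap in the frame of mouth below -0.02 m), for 0.2 s.
2. the cap has been turned loose (over 43 degrees from where it was) while still on the neck (angle between the x axis of cap and the x axis of rack, either way round above 0.75 rad and z of cap in the frame of mouth below -0.005 m and horizontal distance between cap and mouth below 0.006 m), for 0.05 s.
3. the cap is held clear above the canister's mouth (z of cap in the frame of mouth above 0.04 m and contact force between the fingers and cap above 2 N), for 0.2 s.
At the end, for the whole second after the job is handed in: The gripper holds the cap, still and within 20 degrees of level, with its underside more than 40 mm above the canister's mouth, touching neither rack, stand nor wing; the wing rests on the stand's top, let go and at rest, within 20 mm of its centre, flat and within 17 degrees of lengthwise (all of step 3 and contact force between cap and rack below 0.1 N and contact force between cap and stand below 0.1 N and contact force between each of cap, the fingers and wing below 0.1 N and angle between cap's own z axis and vertical below 0.35 rad and linear speed of each of cap, wing below 0.03 m/s and horizontal distance between wing and stand_top below 0.02 m and z of wing in the frame of stand_top between -0.004 and 0.005 m and angle between the x axis of wing and the x axis of stand, either way round below 0.3 rad and angle between wing's own z axis and vertical below 0.12 rad); the arm keeps its last pose, push and grip.
It fails at once if a bystander (screwdriver, glue bottle, wheel) was moved more than 40 mm or the bottle tipped over (distance of any of screwdriver, glue, wheel from where it was at the start of the episode above 0.04 m or angle between glue's own z axis and vertical above 0.5 rad).
It fails at once if the wing fell to the bench (height (world z) of wing below 0.05 m).
It also fails if it takes over 64 s, if anything falls off the work surface, if the arm or the gripper's body presses on something with over 40 N, if the wrist force passes 120 N, or if a joint passes its speed limit or range.

### The arm

A 6-joint arm with a two-finger parallel gripper is mounted at the origin on the work surface. World frame = base frame: x ahead of the robot, y to its left, z up, the work surface at z = 0. Lengths are in m, angles in rad, forces in N, time in s.
With the tool pointing down it reaches from about 0.35 to 0.975 m from the base axis. Payload 4.9 kg.
Tool frame: the origin (TCP) lies midway between the tips of the shut fingers; the grasp point (between the pads) lies ctrl.grip_depth behind it (ctrl.grip_depth is the distance from the TCP to the grasp point, in m); z points along the fingers, y is the line along which they close (so a half turn about z gives the same grasp; the last joint's range is limited). The gripper opens to 85 mm and grips with 20 to 120 N. Pads are 22 mm wide; open, the fingers measure 114 mm over their backs; the gripper's body (76 mm by 85 mm) begins 54 mm behind the grasp point. The pads swing forward as they close: fully open they stand 13 mm farther back than shut.
Start: joints at [1.091, 0.053, 1.613, -0, 1.476, -0.119], TCP at [0.221, 0.585, 0.192] pointing down, gripper open.
Joint ranges: [-3.01, 3.01], [-1.01, 2.22], [0.06, 2.58], [-1.02, 4.17], [0.09, 2.62], [-3.14, 3.14]. Speed limits (rad/s): [2.57, 2.57, 3.14, 3.14, 3.14, 3.14].

### API

Orientations are given as a rotation vector (axis times angle).
In Python, from station import ctrl, get_image, camera_model gives the robot as it stands. The module is installed in compiled form; this text tells all that it offers.
- The arm moves only by the shell command python3 -m crank 'ROWS' [FORCE]. ROWS is JSON, a list of rows, each a list of 7 numbers: the shift along the tool's x, y, z in mm, then the turn, a rotation vector about the tool's x, y, z in rad, then the opening, from -1 (shut) to 1 (fully open). A call has exactly 10 rows; each row shifts and turns the commanded pose from where the row before left it, along the tool's axes as they then stand; what a row does not reach is not made up. A row lasts 1/12 s, in which the tool goes at most 41.7 mm and 7.16 degrees, less where a joint would pass 70% of its speed; a pose out of reach is approached as far as the arm can. A call with a gripper value outside its range is refused whole. The fingers move at their own pace and stop on an object; FORCE is the grip in N (left out, the last holds). Time passes only in rows, so rows that do not move let the fingers close, or fill a call up. It gives the time, the measured TCP pose, the force, the opening and the grip force at its end, in the units of the state.
- ctrl.get_obs(): the state, without advancing time (a new reading comes with each control period).
- get_image(name): name is "side" or "top"; returns the picture (420x560x3 uint8, red, green, blue); there is no depth.
- camera_model(name): a dict with "vertical_fov" (degrees; the focal length in pixels is half the picture's height over the tangent of half this angle, whatever the lens; pixels are square), "cx", "cy" (the principal point, pixels), "R" (3x3) and "t" (3): a world point X has camera coordinates R X + t. Camera axes: x right, y down, z forward; pixel columns grow to the right and rows downward; lengths in m; the calibration is good to about 2 mm. A picture is of the moment at which its call begins. camera_model takes no time and is no camera call.
- ctrl.finish_job(): hands the job in; it is judged then, once.
The state is a dict: "t": time; "q": joint angles; "dq": joint speeds; "effort": joint torques, N m; "tool_pos": TCP position; "tool_rot": TCP orientation; "contact_force": force on the tool from outside, world axes, zero at the start; "wrist_torque": the same for the moment, N m; "opening": finger opening in m; "grip_force": force on a finger pad.
Only numpy, scipy, OpenCV 4.12 (cv2) and the standard library are available. Lean on these libraries where they do the work, as an engineer would, in place of code of your own. Each camera call takes 0.05 s, during which the arm holds its last target. There are 200 camera calls.

## Working session

There is one attempt and no reset: what is moved stays moved. The work goes in short steps, Python scripts to look and compute and a shell command to move; the robot and the scene stay as the last step left them, time stands still between calls to the robot, and variables do not carry over. Pictures are saved under pics/ and viewed, at most 10 in all, crops included, and the job is handed in when it is done.

```bash
mkdir -p pics; python3 - <<'E'
from station import ctrl,get_image,camera_model
import cv2
for n in("side","top"):
    cv2.imwrite(f"pics/{n}0.png",get_image(n)[:,:,::-1]); print(n,camera_model(n))
print(ctrl.get_obs(),ctrl.grip_depth)
E
```

```text
side {'vertical_fov': 52.24911349573997, 'cx': 281.3083474125378, 'cy': 207.0136496301586, 'R': array([[-0.99628634, -0.08584145, -0.00669172],
       [-0.05098403,  0.65078137, -0.75755148],
       [ 0.06938416, -0.75439702, -0.65274113]]), 't': array([0.54537082, 0.06330159, 1.15630935])}
top {'vertical_fov': 47.73533459094281, 'cx': 278.0862109146053, 'cy': 208.4725706873481, 'R': array([[ 0.0297462 , -0.99933643, -0.02102073],
       [-0.98409628, -0.02559504, -0.17578228],
       [ 0.1751276 ,  0.02591528, -0.98420461]]), 't': array([0.06286577, 0.5440966 , 1.32631704])}
{'t': 0.1, 'q': array([ 1.09095428e+00,  5.33229648e-02,  1.61414261e+00,  7.68745677e-07,
        1.47601673e+00, -1.18995243e-01]), 'dq': array([-0.00123204, -0.00018551, -0.00229923, -0.00178144,  0.00263684,
       -0.00029488]), 'effort': array([ 9.88986267e-05, -3.94905889e+01, -3.71363246e+01, -1.14358388e-04,
        3.98601580e-03,  1.64346454e-05]), 'tool_pos': array([0.22036775, 0.58418233, 0.19107453]), 'tool_rot': array([-5.63646343e-01, -3.09004737e+00,  2.83533817e-03]), 'contact_force': array([-0.726403  ,  0.34949617, -0.87886031]), 'wrist_torque': array([-0.0183043 , -0.03838695,  0.03360411]), 'grip_force': 0.0, 'opening': 0.08523786772160385} 0.0187
```

View pics/top0.png

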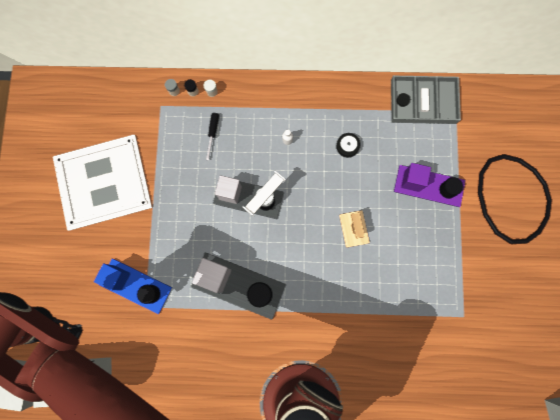

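View pics/side0.png

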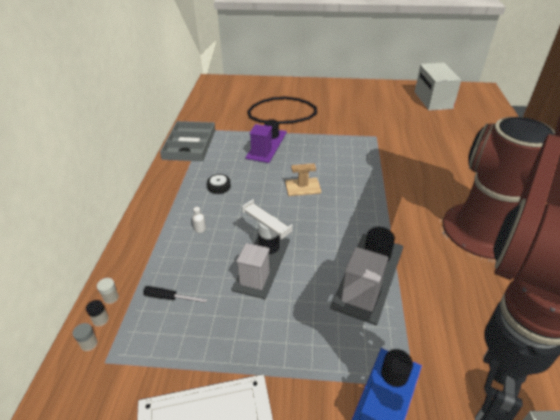

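Top view: the candidates for the rack are the small grey one with the wing and cap (250,195), a larger grey one (240,285), a blue one (130,285) and a purple one (430,185). By the description I choose the small grey one at (250,195). The wing is at (265,193), and the stand with its wooden foot is at (355,228). The side view agrees: wing (267,220), stand (303,175).

```bash
cat > h.py <<'E'
import numpy as np,cv2
from station import ctrl,get_image,camera_model
def ray(n,px):
    m=camera_model(n);f=210/np.tan(np.radians(m["vertical_fov"]/2))
    d=m["R"].T@np.array([(px[0]-m["cx"])/f,(px[1]-m["cy"])/f,1]);return -m["R"].T@m["t"],d
def onz(n,px,z):
    c,d=ray(n,px);return (c+d*(z-c[2])/d[2])
def tri(p1,p2):
    (a,u),(b,v)=ray("top",p1),ray("side",p2)
    s=np.linalg.lstsq(np.c_[u,-v],b-a,rcond=None)[0];A,B=a+u*s[0],b+v*s[1]
    return (A+B)/2,np.linalg.norm(A-B)
def proj(n,X):
    m=camera_model(n);f=210/np.tan(np.radians(m["vertical_fov"]/2));c=m["R"]@X+m["t"]
    return np.array([m["cx"]+f*c[0]/c[2],m["cy"]+f*c[1]/c[2]])
def blob(im,lo,hi,box):
    """largest HSV blob inside box x0,y0,x1,y1 -> centroid, minAreaRect, contour"""
    x0,y0,x1,y1=box;h=cv2.cvtColor(np.ascontiguousarray(im[y0:y1,x0:x1]),cv2.COLOR_RGB2HSV)
    c=max(cv2.findContours(cv2.inRange(h,lo,hi),cv2.RETR_EXTERNAL,cv2.CHAIN_APPROX_NONE)[0],key=cv2.contourArea)+np.array([x0,y0])
    M=cv2.moments(c);return np.array([M["m10"],M["m01"]])/M["m00"],cv2.minAreaRect(c),c
E
python3 - <<'E'
from h import *
T=get_image("top");S=get_image("side")
np.save("T0.npy",T);np.save("S0.npy",S)
a=cv2.resize(T[150:260,200:390,::-1],None,fx=4,fy=4,interpolation=cv2.INTER_CUBIC)
cv2.imwrite("pics/cropT.png",a)
b=cv2.resize(S[150:300,220:340,::-1],None,fx=4,fy=4,interpolation=cv2.INTER_CUBIC)
cv2.imwrite("pics/cropS.png",b)
cw,rw,_=blob(T,(0,0,190),(180,60,255),(235,165,300,220))
sw,rs,_=blob(S,(0,0,190),(180,60,255),(235,195,300,245))
print("wing",cw,rw,sw,rs)
for q in cv2.boxPoints(rw): print(onz("top",q,.110))
print(onz("top",cw,.110),onz("side",sw,.110),tri(cw,sw))
c,r,_=blob(T,(10,60,120),(30,255,255),(335,205,375,252)); print("stand",c,r,[onz("top",q,.01) for q in cv2.boxPoints(r)])
E
```

```text
wing [264.55412001 192.7166236 ] ((264.943603515625, 192.5972900390625), (50.83830261230469, 56.826622009277344), 86.42366790771484) [266.50164294 217.97553852] ((266.5349426269531, 217.44546508789062), (51.98064422607422, 12.002174377441406), 32.660911560058594)
[0.64087873 0.20098896 0.11      ]
[0.65500342 0.04176031 0.11      ]
[0.51084516 0.02945669 0.11      ]
[0.49681632 0.18561485 0.11      ]
[0.57482577 0.11541329 0.11      ] [0.57260713 0.11640665 0.11      ] (array([0.57381224, 0.115488  , 0.10943731]), np.float64(0.0022189489945983456))
stand [353.95932803 228.40008842] ((353.9117736816406, 228.35293579101562), (34.27501678466797, 23.9708194732666), 77.47119140625) [array([ 0.53638664, -0.10063773,  0.01      ]), array([ 0.55385743, -0.1697969 ,  0.01      ]), array([ 0.45478288, -0.19138958,  0.01      ]), array([ 0.43762193, -0.12308952,  0.01      ])]
```

View pics/cropT.png

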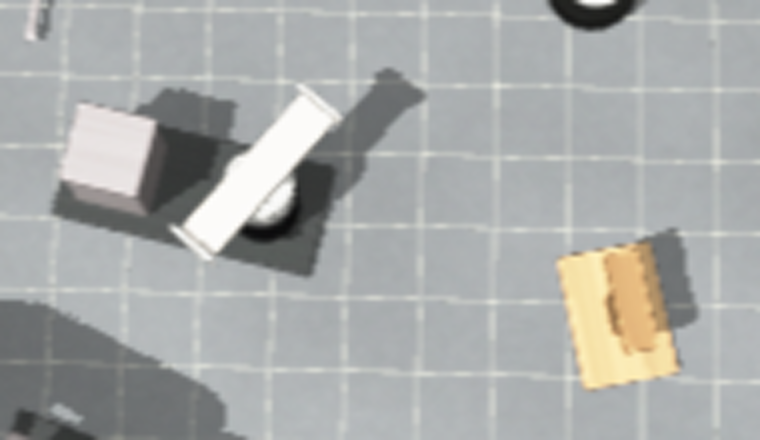

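View pics/cropS.png

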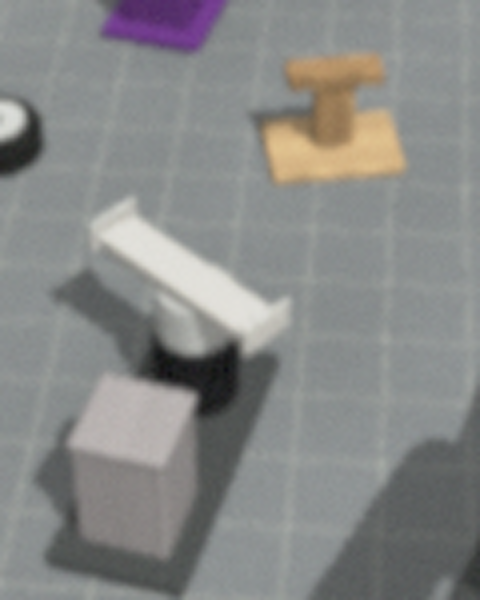

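The crop confirms the choice: the white wing lies across the silver cap of the small grey rack's canister. Plank ends in the top picture are about (280.5,175.8) and (248,211). The stand's top is the darker tan strip centred at about (358.5,224.8), off the foot's centre because of its height.

```bash
python3 - <<'E'
from h import *
from scipy.spatial.transform import Rotation as R
T=np.load("T0.npy");S=np.load("S0.npy")
e1=onz("top",(280.5,175.8),.11);e2=onz("top",(248,211),.11)
print("wing",e1,e2,np.linalg.norm(e1-e2),(e1+e2)/2,"yaw",np.degrees(np.arctan2(*(e1-e2)[1::-1])))
print("side mid",onz("side",(267.3,217.8),.11),tri((264.25,193.4),(267.3,217.8)))
s1=onz("top",(355.9,212.5),.08);s2=onz("top",(361.2,237.2),.08)
print("stand top",s1,s2,np.linalg.norm(s1-s2),(s1+s2)/2,"yaw",np.degrees(np.arctan2(*(s1-s2)[1::-1])))
# foot via grey-free mask in side; top strip via saturation
c,r,_=blob(S,(10,60,100),(30,255,255),(280,160,325,200)); print(c,r)
print("side top-ctr",onz("side",(220+335/4,150+70/4),.08))
o=ctrl.get_obs();print(R.from_rotvec(o["tool_rot"]).as_matrix().round(3))
E
```

```text
wing [0.62434377 0.07241301 0.11      ] [0.52198554 0.15945659 0.11      ] 0.1343644042406327 [0.57316466 0.1159348  0.11      ] yaw -40.37723722634284
side mid [0.57074993 0.11562608 0.11      ] (array([0.57166107, 0.11618922, 0.11076816]), np.float64(0.002035716041465564))
stand top [ 0.53077341 -0.14229966  0.08      ] [ 0.4612344  -0.15710668  0.08      ] 0.07109796511863513 [ 0.4960039  -0.14970317  0.08      ] yaw 12.020528716029325
[302.79385343 181.22458629] ((301.9483947753906, 179.1566619873047), (30.363677978515625, 34.435272216796875), 85.03025817871094)
side top-ctr [ 0.49358811 -0.14208787  0.08      ]
[[-0.936  0.353 -0.001]
 [ 0.353  0.936 -0.001]
 [ 0.    -0.001 -1.   ]]
```

```bash
python3 -m crank '[[-33,-21,0,0,0,0,1],[-33,-21,0,0,0,0,1],[-33,-21,0,0,0,0,1],[-33,-21,0,0,0,0,1],[-33,-21,0,0,0,0,1],[-33,-21,0,0,0,0,1],[-33,-21,0,0,0,0,1],[-33,-21,0,0,0,0,1],[-33,-21,0,0,0,0,1],[-33,-21,0,0,0,0,1]]' 30
python3 -m crank '[[-33,-21,0,0,0,0,1],[-33,-21,0,0,0,0,1],[-33,-21,0,0,0,0,1],[-33,-21,0,0,0,0,1],[-33,-20,0,0,0,0,1],[0,0,0,0,0,0.086,1],[0,0,0,0,0,0.086,1],[0,0,0,0,0,0.086,1],[0,0,0,0,0,0.086,1],[0,0,0,0,0,0,1]]'
```

```text
t: 1.03
tool_pos: [0.4559, 0.27, 0.1922]
tool_rot: [0.564, 3.09, 0.0]
contact_force: [1.6, 1.0, 0.9]
opening: 0.0855
grip_force: 0.0
t: 1.87
tool_pos: [0.5728, 0.116, 0.1919]
tool_rot: [-1.087, -2.947, 0.0]
contact_force: [0.2, -0.5, 0.2]
opening: 0.0855
grip_force: 0.0
```

```bash
python3 -m crank '[[0,0,20,0,0,0,1],[0,0,20,0,0,0,1],[0,0,20,0,0,0,1],[0,0,15,0,0,0,1],[0,0,10,0,0,0,1],[0,0,5,0,0,0,1],[0,0,3,0,0,0,1],[0,0,0,0,0,0,1],[0,0,0,0,0,0,1],[0,0,0,0,0,0,1]]'
python3 - <<'E'
from h import *
a=cv2.resize(get_image("top")[140:250,200:310,::-1],None,fx=4,fy=4,interpolation=cv2.INTER_CUBIC)
b=cv2.resize(get_image("side")[150:260,210:320,::-1],None,fx=4,fy=4,interpolation=cv2.INTER_CUBIC)
cv2.imwrite("pics/pre.png",np.hstack([a[:,:390],b[:,:400]]))
E
```

```text
t: 2.7
tool_pos: [0.5738, 0.1163, 0.1005]
tool_rot: [1.083, 2.947, 0.001]
contact_force: [0.3, -0.7, 0.4]
opening: 0.0851
grip_force: 0.0
```

View pics/pre.png

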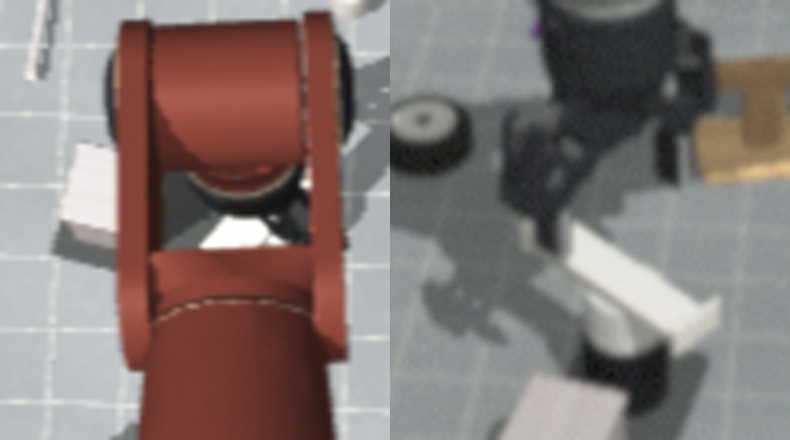

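The side crop shows the finger tips near picture (250,211) and (282,196). The wing's middle is at about (267,218), which may mean an offset, so I check it by projection.

```bash
python3 - <<'E'
from h import *
from scipy.spatial.transform import Rotation as R
o=ctrl.get_obs();M=R.from_rotvec(o["tool_rot"]).as_matrix();p=o["tool_pos"]
for s in(-1,1):
  for d in(-.013,-.04): print(s,d,proj("side",p+M@[0,s*.05,d]),proj("top",p+M@[0,s*.05,d]))
print(proj("side",p),proj("side",np.array([.572,.116,.11])))
for n in("side","top"): print(proj(n,np.zeros(3)))
E
```

```text
-1 -0.013 [280.78886329 207.34363068] [277.52026229 204.70940013]
-1 -0.04 [280.72566304 198.95455345] [277.29987402 202.89615628]
1 -0.013 [250.56611141 226.98169836] [250.9405257  181.20531416]
1 -0.04 [249.9616322  218.49260527] [250.17816586 178.92925916]
[266.21531896 220.87379156] [266.76968391 217.876218  ]
[483.26734816 230.45517694]
[300.58235952 403.17437126]
```

```bash
python3 - <<'E'
from h import *
from scipy.spatial.transform import Rotation as R
o=ctrl.get_obs();M=R.from_rotvec(o["tool_rot"]).as_matrix();p=o["tool_pos"]
out=[]
for n,x,y in(("top",225,150),("side",225,160)):
    k=5;a=cv2.resize(get_image(n)[y:y+90,x:x+78,::-1],None,fx=k,fy=k,interpolation=cv2.INTER_CUBIC)
    def mk(v,c):
        u=(proj(n,p+M@np.array(v))-[x-.5,y-.5])*k;cv2.drawMarker(a,tuple(int(i) for i in u),c,0,12,1)
    for s in(-1,1):
        mk([0,s*.043,-.013],(0,0,255));mk([0,s*.057,-.013],(0,255,0));mk([0,s*.057,-.06],(255,255,0))
    mk([0,0,0],(255,0,255));out.append(a)
cv2.imwrite("pics/chk.png",np.hstack(out));print(p)
E
```

```text
[0.57360693 0.11629522 0.10029981]
```

View pics/chk.png

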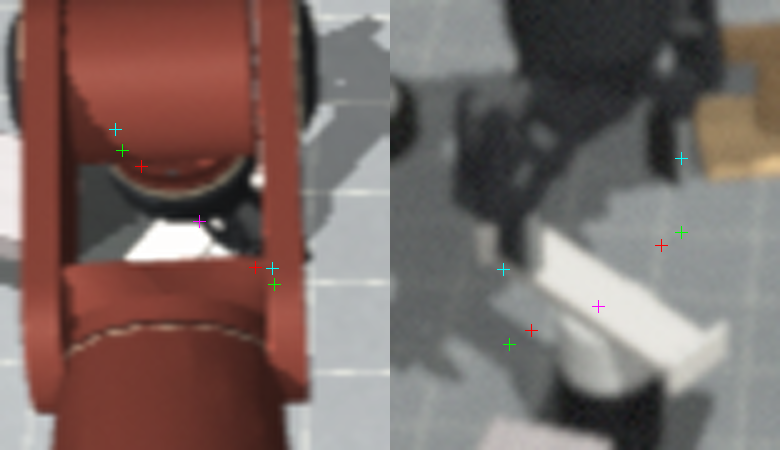

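The side picture shows both finger tips about 12 px (some 40 mm) above where the reported pose puts them. Closing here is a safe test: either it grips the wing, or the fingers shut above it.

```bash
python3 -m crank '[[0,0,0,0,0,0,0.6],[0,0,0,0,0,0,0.3],[0,0,0,0,0,0,0],[0,0,0,0,0,0,-0.3],[0,0,0,0,0,0,-0.6],[0,0,0,0,0,0,-0.6],[0,0,0,0,0,0,-0.6],[0,0,0,0,0,0,-0.6],[0,0,0,0,0,0,-0.6],[0,0,0,0,0,0,-0.6]]' 25
python3 - <<'E'
from h import *
from scipy.spatial.transform import Rotation as R
o=ctrl.get_obs();M=R.from_rotvec(o["tool_rot"]).as_matrix();p=o["tool_pos"]
x,y,k=225,160,6
a=cv2.resize(get_image("side")[y:y+90,x:x+78,::-1],None,fx=k,fy=k,interpolation=cv2.INTER_CUBIC)
u=(proj("side",p)-[x-.5,y-.5])*k;cv2.drawMarker(a,tuple(int(i) for i in u),(255,0,255),0,12,1)
cv2.imwrite("pics/cl.png",a);print(p)
E
```

```text
t: 3.73
tool_pos: [0.5729, 0.1162, 0.0992]
tool_rot: [-1.084, -2.948, 0.0]
contact_force: [0.4, 0.3, 0.3]
opening: 0.0169
grip_force: 0.0
[0.57288578 0.11621164 0.09916797]
```

View pics/cl.png

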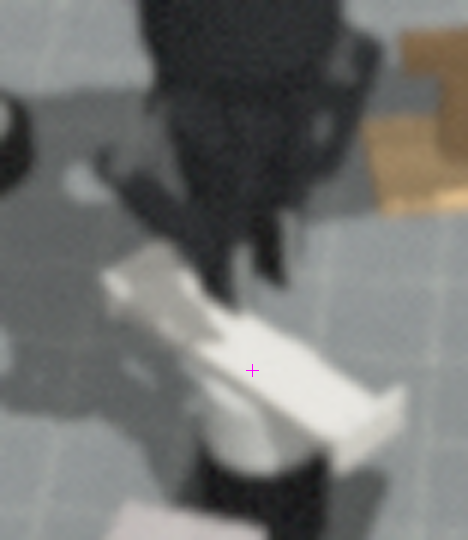

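The fingers shut to 17 mm without touching anything. Their tips sit at picture (264,209), against a projected TCP of (267,222), so the reported pose or the calibration is off. The first top picture shows the gripper from the side, so I use it to tell a height error from a sideways error.

```bash
python3 - <<'E'
from h import *
T=np.load("T0.npy")
p=np.array([.2204,.5842,.1911]);c,s=np.array([.353,.936,0]),np.array([0,0,1])
for nm,d in(("asis",[0,0,0]),("z+40",[0,0,.04]),("y-45",[0,-.045,0])):
    print(nm,[proj("top",p+d+k*.05*c+.013*s).round(1) for k in(-1,1)])
a=cv2.resize(T[270:400,0:130,::-1],None,fx=4,fy=4,interpolation=cv2.INTER_CUBIC)
for nm,d,col in(("asis",[0,0,0],(255,0,255)),("z+40",[0,0,.04],(0,255,0)),("y-45",[0,-.045,0],(255,255,0))):
    for k in(-1,1): cv2.drawMarker(a,tuple(int(i) for i in (proj("top",p+d+k*.05*c+.013*s)-[-.5,269.5])*4),col,0,12,2)
b=cv2.resize(get_image("top")[150:240,220:290,::-1],None,fx=4,fy=4,interpolation=cv2.INTER_CUBIC)
out=np.zeros((520,800,3),np.uint8);out[:,:520]=a;out[:360,520:800]=b
cv2.imwrite("pics/amb.png",out)
E
```

```text
asis [array([ 87.2, 327.6]), array([ 51.5, 311.9])]
z+40 [array([ 80.3, 328.8]), array([ 43.4, 312.5])]
y-45 [array([105.2, 328.2]), array([ 69.4, 312.4])]
```

View pics/amb.png

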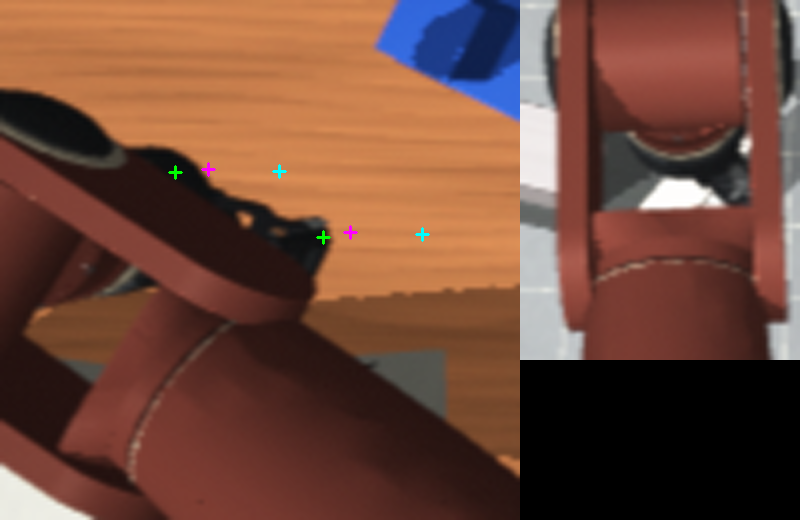

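The green markers (finger tips 40 mm higher) match the gripper in the top picture. So the real tips stand about 40 mm above the reported TCP, with x and y good. I open, go down about 37 mm more, and let the finger opening confirm it: 30 mm means wing, 48 mm means cap, less means still too high.

```bash
python3 -m crank '[[0,0,0,0,0,0,1],[0,0,0,0,0,0,1],[0,0,0,0,0,0,1],[0,0,0,0,0,0,1],[0,0,0,0,0,0,1],[0,0,10,0,0,0,1],[0,0,10,0,0,0,1],[0,0,10,0,0,0,1],[0,0,4,0,0,0,1],[0,0,3,0,0,0,1]]' 25
python3 -m crank '[[0,0,0,0,0,0,0.5],[0,0,0,0,0,0,0.2],[0,0,0,0,0,0,0],[0,0,0,0,0,0,-0.2],[0,0,0,0,0,0,-0.4],[0,0,0,0,0,0,-0.6],[0,0,0,0,0,0,-0.8],[0,0,0,0,0,0,-0.8],[0,0,0,0,0,0,-0.8],[0,0,0,0,0,0,-0.8]]' 25
```

```text
t: 4.67
tool_pos: [0.5717, 0.1161, 0.0601]
tool_rot: [-1.083, -2.946, 0.002]
contact_force: [-0.8, 0.4, -0.3]
opening: 0.0853
grip_force: 0.0
t: 5.5
tool_pos: [0.5735, 0.1163, 0.063]
tool_rot: [1.084, 2.947, 0.001]
contact_force: [-0.0, 0.3, 5.4]
opening: 0.0289
grip_force: 26.4
```

```bash
python3 -m crank '[[0,0,-2,0,0,0,-0.8],[0,0,-5,0,0,0,-0.8],[0,0,-10,0,0,0,-0.8],[0,0,-12,0,0,0,-0.8],[0,0,-12,0,0,0,-0.8],[0,0,-12,0,0,0,-0.8],[0,0,-7,0,0,0,-0.8],[0,0,0,0,0,0,-0.8],[0,0,0,0,0,0,-0.8],[0,0,0,0,0,0,-0.8]]' 30
python3 -m crank '[[-6,-13,0,0,0,0,-0.8],[-11,-25,0,0,0,0,-0.8],[-12,-27,0,0,0,0,-0.8],[-12,-27,0,0,0,0,-0.8],[-12,-27,0,0,0,0,-0.8],[-12,-27,0,0,0,0,-0.8],[-12,-27,0,0,0,0,-0.8],[-12,-27,0,0,0,0,-0.8],[-12,-27,0,0,0,0,-0.8],[-10,-24,0,0,0,0,-0.8]]'
python3 -m crank '[[0,0,0,0,0,-0.102,-0.8],[0,0,0,0,0,-0.102,-0.8],[0,0,0,0,0,-0.102,-0.8],[0,0,0,0,0,-0.102,-0.8],[0,0,0,0,0,-0.102,-0.8],[0,0,0,0,0,-0.102,-0.8],[0,0,0,0,0,-0.102,-0.8],[0,0,0,0,0,-0.102,-0.8],[0,0,0,0,0,-0.1,-0.8],[0,0,0,0,0,0,-0.8]]'
python3 - <<'E'
from h import *
S=get_image("side");np.save("S1.npy",S)
c,r,_=blob(S,(0,0,185),(180,50,255),(265,110,345,190));print(c,r)
c,d=ray("side",c)
o=ctrl.get_obs();print(o["q"].round(2),o["tool_pos"])
a=cv2.resize(S[110:240,220:345,::-1],None,fx=4,fy=4,interpolation=cv2.INTER_CUBIC);cv2.imwrite("pics/over.png",a)
E
```

```text
t: 6.33
tool_pos: [0.5725, 0.1162, 0.1217]
tool_rot: [-1.084, -2.948, 0.001]
contact_force: [0.6, 0.1, -0.9]
opening: 0.0288
grip_force: 29.8
t: 7.17
tool_pos: [0.4932, -0.1488, 0.1213]
tool_rot: [-1.085, -2.947, 0.001]
contact_force: [0.5, 0.1, -0.0]
opening: 0.0291
grip_force: 29.8
t: 8.0
tool_pos: [0.4938, -0.1471, 0.1212]
tool_rot: [0.333, -3.122, -0.001]
contact_force: [0.0, -0.7, -0.3]
opening: 0.0296
grip_force: 29.9
[319.1035461 140.2      ] ((319.0, 140.0), (8.0, 18.0), 90.0)
[-0.43 -0.16  1.93 -0.    1.36 -2.21] [ 0.49395917 -0.14713833  0.12134439]
```

View pics/over.png

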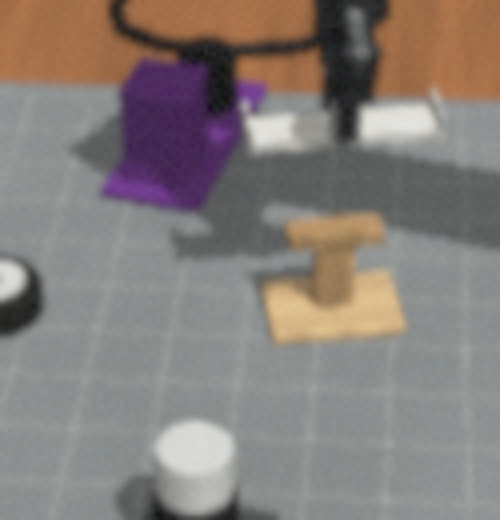

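The wing is held level at (306,142), parallel to the stand's top at (304,167). The bare cap now shows at (269,224).

```bash
python3 - <<'E'
from h import *
S=np.load("S1.npy")
print("exp wing px",proj("side",np.array([.4938,-.1471,.167])),"seen (305.6,142)", "stand", proj("side",np.array([.496,-.147,.08])),"seen (303.8,166.5)")
print("wing if z .167:",onz("side",(305.6,142),.167))
c,r,_=blob(S,(0,0,170),(180,50,255),(252,210,285,245));print("cap",c,r)
x0,y0=255,212
print(onz("side",(268.9,222.7),.098))
T=get_image("top");np.save("T1.npy",T)
c,r,cc=blob(T,(0,0,200),(180,50,255),(240,170,300,215));print("top cap",c,r,cc.min(0),cc.max(0));
(e,rad)=cv2.minEnclosingCircle(cc);print(e,rad,onz("top",c,.098),onz("top",e,.098))
# rack plate dark-grey
c,r,_=blob(T,(0,0,40),(180,60,110),(205,165,295,225));print("plate",c,r,[onz("top",q,.01).round(4) for q in cv2.boxPoints(r)])
E
```

```text
exp wing px [304.61688747 140.90410715] seen (305.6,142) stand [303.0014076  166.48475411] seen (303.8,166.5)
wing if z .167: [ 0.49082735 -0.14163264  0.167     ]
cap [269.02683363 224.22898032] ((270.15380859375, 224.2307586669922), (22.188007354736328, 18.30510711669922), 56.3099365234375)
[0.56670798 0.11982011 0.098     ]
top cap [263.98896769 195.72025217] ((264.0, 195.5), (17.0, 16.0), 90.0) [[256 187]] [[272 204]]
(264.19049072265625, 195.11904907226562) 9.436748504638672 [0.56871301 0.11737937 0.098     ] [0.57044968 0.11687343 0.098     ]
plate [254.41887305 200.52104549] ((248.88238525390625, 196.97059631347656), (66.21221923828125, 28.61920166015625), 14.03624439239502) [array([0.5612, 0.2736, 0.01  ]), array([0.6472, 0.2572, 0.01  ]), array([0.6024, 0.0615, 0.01  ]), array([0.5176, 0.0798, 0.01  ])]
```

```bash
python3 -m crank '[[-2.5,0,10,0,0,0,-0.8],[0,0,12,0,0,0,-0.8],[0,0,12,0,0,0,-0.8],[0,0,12,0,0,0,-0.8],[0,0,10,0,0,0,-0.8],[0,0,8,0,0,0,-0.8],[0,0,5,0,0,0,-0.8],[0,0,3,0,0,0,-0.8],[0,0,2,0,0,0,-0.8],[0,0,0,0,0,0,-0.8]]'
python3 -m crank '[[0,0,0.5,0,0,0,-0.8],[0,0,0.5,0,0,0,-0.8],[0,0,0,0,0,0,-0.8],[0,0,0,0,0,0,-0.8],[0,0,0,0,0,0,-0.8],[0,0,0,0,0,0,-0.8],[0,0,0,0,0,0,-0.8],[0,0,0,0,0,0,-0.8],[0,0,0,0,0,0,-0.8],[0,0,0,0,0,0,-0.8]]'
```

```text
t: 8.93
tool_pos: [0.4974, -0.1464, 0.0481]
tool_rot: [-0.331, 3.124, -0.0]
contact_force: [-0.8, 1.1, -1.0]
opening: 0.0287
grip_force: 29.9
t: 9.77
tool_pos: [0.4973, -0.1464, 0.0472]
tool_rot: [0.331, -3.124, 0.0]
contact_force: [-1.1, -0.2, 0.5]
opening: 0.0295
grip_force: 29.9
```

```bash
python3 -m crank '[[0,0,0.7,0,0,0,-0.8],[0,0,0,0,0,0,-0.8],[0,0,0.7,0,0,0,-0.8],[0,0,0,0,0,0,-0.8],[0,0,0,0,0,0,-0.8],[0,0,0,0,0,0,-0.8],[0,0,0,0,0,0,-0.8],[0,0,0,0,0,0,-0.8],[0,0,0,0,0,0,-0.8],[0,0,0,0,0,0,-0.8]]'
python3 -m crank '[[0,0,0.6,0,0,0,-0.8],[0,0,0,0,0,0,-0.8],[0,0,0.6,0,0,0,-0.8],[0,0,0,0,0,0,-0.8],[0,0,0,0,0,0,-0.8],[0,0,0,0,0,0,-0.8],[0,0,0,0,0,0,-0.8],[0,0,0,0,0,0,-0.8],[0,0,0,0,0,0,-0.8],[0,0,0,0,0,0,-0.8]]'
```

```text
t: 10.6
tool_pos: [0.4973, -0.1464, 0.0458]
tool_rot: [-0.331, 3.124, -0.0]
contact_force: [0.7, 0.3, -0.5]
opening: 0.029
grip_force: 29.9
t: 11.43
tool_pos: [0.4973, -0.1464, 0.045]
tool_rot: [0.331, -3.124, -0.0]
contact_force: [-3.7, 1.2, 6.1]
opening: 0.0291
grip_force: 30.5
```

```bash
python3 -m crank '[[0,0,0,0,0,0,-0.2],[0,0,0,0,0,0,-0.1],[0,0,0,0,0,0,0.1],[0,0,0,0,0,0,0.3],[0,0,0,0,0,0,0.6],[0,0,0,0,0,0,0.8],[0,0,-5,0,0,0,0.8],[0,0,-15,0,0,0,0.8],[0,0,-30,0,0,0,0.8],[0,0,-40,0,0,0,1]]'
python3 - <<'E'
from h import *
S=get_image("side");T=get_image("top")
c,r,cc=blob(S,(0,0,175),(180,50,255),(270,140,345,190));print("side",c,r,onz("side",c,.088),cc.min(0),cc.max(0))
try:
    c,r,cc=blob(T,(0,0,200),(180,50,255),(330,190,390,265));print("top",c,r,onz("top",c,.092))
except Exception as e: print(e)
a=cv2.resize(S[110:240,220:345,::-1],None,fx=4,fy=4,interpolation=cv2.INTER_CUBIC);b=cv2.resize(T[180:270,310:385,::-1],None,fx=4,fy=4);o=np.zeros((520,800,3),np.uint8);o[:,:500]=a;o[:360,500:800]=b;cv2.imwrite("pics/placed.png",o)
E
```

```text
t: 12.27
tool_pos: [0.4948, -0.1452, 0.1323]
tool_rot: [0.33, -3.118, -0.006]
contact_force: [1.7, -0.4, 0.0]
opening: 0.085
grip_force: 0.0
side [303.29900332 163.88538206] ((303.0232238769531, 163.81312561035156), (8.273630142211914, 44.10139846801758), 85.76361083984375) [ 0.49543007 -0.14878006  0.088     ] [[281 159]] [[325 169]]
top [359.52710027 228.3197832 ] ((359.2115478515625, 229.55770874023438), (15.29705810546875, 11.570852279663086), 78.69007110595703) [ 0.48442469 -0.15069587  0.092     ]
```

View pics/placed.png

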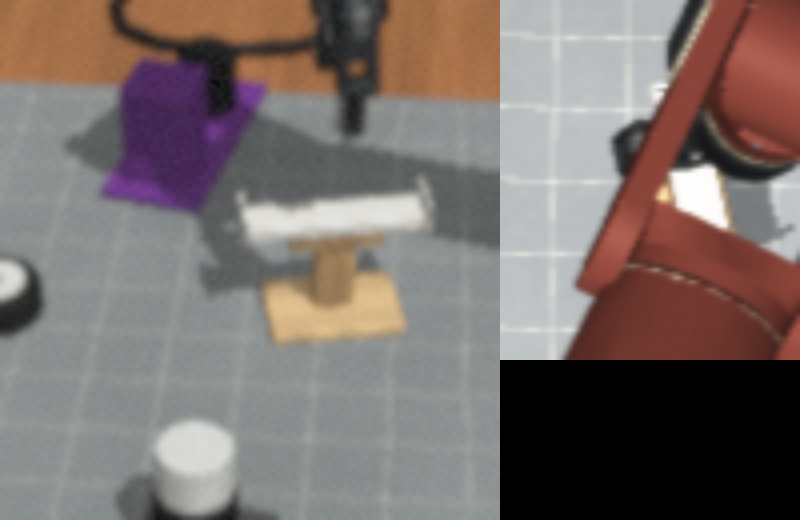

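The wing lies flat on the stand, centred at picture (303,164) in the side view, aligned with the top at (304,166) and let go. Next I go over to the cap. The plate fit and both views put the cap axis at about (0.569, 0.117).

```bash
python3 -m crank '[[-6,12,0,0,0,0,1],[-13,24,0,0,0,0,1],[-13,26,0,0,0,0,1],[-14,26,0,0,0,0,1],[-14,26,0,0,0,0,1],[-14,26,0,0,0,0,1],[-14,26,0,0,0,0,1],[-14,26,0,0,0,0,1],[-14,26,0,0,0,0,1],[-11,22,0,0,0,0,1]]'
python3 -m crank '[[0,0,0,0,0,0,1],[0,0,0,0,0,0,1],[0,0,0,0,0,0,1],[0,0,0,0,0,0,1],[0,0,0,0,0,0,1],[0,0,0,0,0,0,1],[0,0,0,0,0,0,1],[0,0,0,0,0,0,1],[0,0,0,0,0,0,1],[0,0,0,0,0,0,1]]'
python3 - <<'E'
from h import *
from scipy.spatial.transform import Rotation as R
o=ctrl.get_obs();M=R.from_rotvec(o["tool_rot"]).as_matrix()
print(o["tool_pos"],o["q"].round(2),(M.T@(np.array([.569,.1168,.035])-o["tool_pos"])*1000).round(1),np.degrees(np.arctan2(M[1,1],M[0,1])))
E
```

```text
t: 13.2
tool_pos: [0.5716, 0.1169, 0.1348]
tool_rot: [-0.332, 3.123, 0.0]
contact_force: [0.0, 0.0, 0.4]
opening: 0.0851
grip_force: 0.0
t: 14.03
tool_pos: [0.5712, 0.1148, 0.1346]
tool_rot: [-0.331, 3.124, -0.0]
contact_force: [-0.2, -0.1, 0.5]
opening: 0.0855
grip_force: 0.0
[0.57116252 0.1147886  0.13464024] [ 0.07 -0.01  1.77 -0.    1.38 -1.71] [ 1.7  2.4 99.6] 102.08787795795247
```

```bash
python3 -m crank '[[1.7,2.4,0,0,0,0,1],[0,0,0,0,0,0.1,1],[0,0,0,0,0,0.1,1],[0,0,0,0,0,0.1,1],[0,0,0,0,0,0.1,1],[0,0,0,0,0,0.1,1],[0,0,0,0,0,0.1,1],[0,0,0,0,0,0.1,1],[0,0,10,0,0,0,1],[0,0,15,0,0,0,1]]'
python3 -m crank '[[0,0,15,0,0,0,1],[0,0,15,0,0,0,1],[0,0,15,0,0,0,1],[0,0,10,0,0,0,1],[0,0,8,0,0,0,1],[0,0,6,0,0,0,1],[0,0,4,0,0,0,1],[0,0,2,0,0,0,1],[0,0,0,0,0,0,1],[0,0,0,0,0,0,1]]'
python3 -m crank '[[0,0,0,0,0,0,0.7],[0,0,0,0,0,0,0.5],[0,0,0,0,0,0,0.3],[0,0,0,0,0,0,0.2],[0,0,0,0,0,0,0.1],[0,0,0,0,0,0,0],[0,0,0,0,0,0,-0.2],[0,0,0,0,0,0,-0.2],[0,0,0,0,0,0,-0.2],[0,0,0,0,0,0,-0.2]]' 25
python3 -c "
from h import *
o=ctrl.get_obs();print(o['q'],o['wrist_torque'],o['contact_force'],o['tool_pos'])"
```

```text
t: 14.87
tool_pos: [0.5704, 0.1172, 0.1109]
tool_rot: [0.755, 3.046, 0.002]
contact_force: [-0.6, 0.2, -0.9]
opening: 0.0856
grip_force: 0.0
t: 15.7
tool_pos: [0.5695, 0.117, 0.0352]
tool_rot: [0.76, 3.047, 0.001]
contact_force: [-0.6, -0.2, -0.3]
opening: 0.0852
grip_force: 0.0
t: 16.53
tool_pos: [0.5692, 0.117, 0.035]
tool_rot: [0.76, 3.048, 0.0]
contact_force: [-1.7, 0.3, 4.4]
opening: 0.0475
grip_force: 26.3
[ 7.45865717e-02  9.76913925e-02  1.84116165e+00  8.08107940e-05
  1.20230446e+00 -1.00744066e+00] [ 0.06010877  0.19206519 -0.00498957] [-1.66829526  0.34614467  4.35546142] [0.56921544 0.11696569 0.03503231]
```

Gripped at 47.5 mm (the cap's width) with almost no side force, so it is centred. Now I try anticlockwise by about 14° and watch the wrist torque.

```bash
python3 -m crank '[[0,0,0,0,0,0,-0.3],[0,0,0,0,0,0,-0.3],[0,0,0,0,0,-0.04,-0.3],[0,0,0,0,0,-0.04,-0.3],[0,0,0,0,0,-0.04,-0.3],[0,0,0,0,0,-0.04,-0.3],[0,0,0,0,0,-0.04,-0.3],[0,0,0,0,0,-0.04,-0.3],[0,0,0,0,0,0,-0.3],[0,0,0,0,0,0,-0.3]]' 50
python3 -c "
from h import *
o=ctrl.get_obs();print(o['q'][5],o['effort'][5],o['wrist_torque'],o['contact_force'],o['tool_pos'])"
```

```text
t: 17.37
tool_pos: [0.5701, 0.1168, 0.0352]
tool_rot: [0.391, 3.115, 0.0]
contact_force: [2.5, 0.0, 3.9]
opening: 0.0467
grip_force: 50.8
-1.2463340896390764 -0.0660079694353044 [-0.02783484 -0.36341588 -0.0530102 ] [2.49062834 0.03994771 3.85552568] [0.57008352 0.11681978 0.03518742]
```

It turned 13.7° past where a stop would be, with only 0.05 N m, so anticlockwise loosens. I carry on to about 75°.

```bash
python3 -m crank '[[0,0,0,0,0,-0.05,-0.3],[0,0,0,0,0,-0.07,-0.3],[0,0,0,0,0,-0.07,-0.3],[0,0,0,0,0,-0.07,-0.3],[0,0,0,0,0,-0.07,-0.3],[0,0,0,0,0,-0.07,-0.3],[0,0,0,0,0,-0.07,-0.3],[0,0,0,0,0,-0.07,-0.3],[0,0,0,0,0,-0.07,-0.3],[0,0,0,0,0,-0.07,-0.3]]' 50
python3 -m crank '[[0,0,0,0,0,-0.07,-0.3],[0,0,0,0,0,-0.07,-0.3],[0,0,0,0,0,-0.07,-0.3],[0,0,0,0,0,-0.07,-0.3],[0,0,0,0,0,-0.07,-0.3],[0,0,0,0,0,-0.04,-0.3],[0,0,0,0,0,0,-0.3],[0,0,0,0,0,0,-0.3],[0,0,0,0,0,0,-0.3],[0,0,0,0,0,0,-0.3]]'
python3 -c "
from h import *
o=ctrl.get_obs();print(o['q'][5],o['effort'][5],o['wrist_torque'],o['contact_force'],o['tool_pos'])"
```

```text
t: 18.2
tool_pos: [0.5698, 0.1172, 0.0352]
tool_rot: [-0.675, 3.066, 0.0]
contact_force: [2.4, 1.1, 2.5]
opening: 0.0466
grip_force: 50.8
t: 19.03
tool_pos: [0.5696, 0.1174, 0.0351]
tool_rot: [-1.252, 2.88, 0.0]
contact_force: [2.4, 3.9, 4.4]
opening: 0.0466
grip_force: 50.9
-2.3165125984667783 -0.02116932941135019 [ 0.53568181 -0.28643122  0.0047895 ] [2.40390488 3.85865266 4.44884231] [0.56960568 0.11735758 0.03514724]
```

```bash
python3 -m crank '[[0,0,-1,0,0,0,-0.3],[0,0,-1,0,0,0,-0.3],[0,0,-1,0,0,0,-0.3],[0,0,-1,0,0,0,-0.3],[0,0,-1,0,0,0,-0.3],[0,0,-1,0,0,0,-0.3],[0,0,0,0,0,0,-0.3],[0,0,0,0,0,0,-0.3],[0,0,0,0,0,0,-0.3],[0,0,0,0,0,0,-0.3]]'
```

```text
t: 19.87
tool_pos: [0.5689, 0.1168, 0.0406]
tool_rot: [1.254, -2.88, 0.0]
contact_force: [-0.3, 0.9, -0.4]
opening: 0.0471
grip_force: 51.5
```

The cap is free: 6 mm up with no pull. I lift it the rest of the way.

```bash
python3 -m crank '[[0,0,-4,0,0,0,-0.3],[0,0,-6,0,0,0,-0.3],[0,0,-8,0,0,0,-0.3],[0,0,-10,0,0,0,-0.3],[0,0,-12,0,0,0,-0.3],[0,0,-12,0,0,0,-0.3],[0,0,-12,0,0,0,-0.3],[0,0,-12,0,0,0,-0.3],[0,0,-10,0,0,0,-0.3],[0,0,-7,0,0,0,-0.3]]'
python3 -m crank '[[0,0,-2,0,0,0,-0.3],[0,0,0,0,0,0,-0.3],[0,0,0,0,0,0,-0.3],[0,0,0,0,0,0,-0.3],[0,0,0,0,0,0,-0.3],[0,0,0,0,0,0,-0.3],[0,0,0,0,0,0,-0.3],[0,0,0,0,0,0,-0.3],[0,0,0,0,0,0,-0.3],[0,0,0,0,0,0,-0.3]]'
python3 - <<'E'
from h import *
S=get_image("side")
for box,nm,z in(((245,180,295,245),"cap",.18),((270,140,345,190),"wing",.088)):
    c,r,cc=blob(S,(0,0,165),(180,50,255),box);print(nm,c,r,cc.min(0),cc.max(0),cv2.contourArea(cc),onz("side",c,z))
print("cap centre expected",proj("side",np.array([.569,.117,.179])),"if still on",proj("side",np.array([.569,.117,.081])))
E
```

```text
t: 20.7
tool_pos: [0.5697, 0.117, 0.1358]
tool_rot: [-1.253, 2.879, -0.001]
contact_force: [-0.8, -0.5, -1.2]
opening: 0.0463
grip_force: 51.6
t: 21.53
tool_pos: [0.569, 0.1169, 0.1356]
tool_rot: [1.254, -2.88, 0.0]
contact_force: [-0.3, 0.3, -0.2]
opening: 0.0465
grip_force: 51.6
cap [264.96365915 197.14661654] ((265.4000244140625, 196.80001831054688), (23.25510597229004, 9.838698387145996), 63.43495178222656) [[257 187]] [[273 207]] 133.0 [0.57345137 0.12226147 0.18      ]
wing [nan nan] ((335.5, 151.0), (1.0, 0.0), 180.0) [[335 151]] [[336 151]] 0.0 [nan nan nan]
cap centre expected [267.14977874 196.13513133] if still on [268.27480519 226.93710324]h.py:19: RuntimeWarning: invalid value encountered in divide
  M=cv2.moments(c);return np.array([M["m10"],M["m01"]])/M["m00"],cv2.minAreaRect(c),c
```

The cap is up, at picture (265,197) where it should be. The wing isn't in the bright mask, probably in the arm's shadow, so I check with a lower threshold and the top view.

```bash
python3 - <<'E'
from h import *
S=get_image("side");T=get_image("top");print("row164",S[164,275:330:5].tolist());print("col303",S[150:186:3,310].tolist())
for n,I,box in(("top",T,(335,195,390,260)),("top",T,(340,200,385,255))):
    c,r,cc=blob(I,(0,0,195),(180,60,255),box);print(n,c,r,cv2.contourArea(cc),onz(n,c,.092))
E
```

```text
row164 [[54, 58, 59], [82, 84, 81], [158, 156, 149], [156, 154, 148], [158, 156, 149], [158, 155, 150], [159, 157, 150], [156, 154, 148], [162, 160, 154], [157, 155, 148], [151, 148, 142]]
col303 [[144, 147, 147], [144, 146, 148], [143, 148, 148], [151, 154, 151], [157, 154, 148], [155, 154, 148], [135, 128, 115], [105, 94, 80], [103, 104, 102], [110, 104, 94], [139, 118, 88], [149, 127, 94]]
top [358.58180335 225.04202366] ((358.5415344238281, 223.99099731445312), (48.56141662597656, 10.23910903930664), 77.73522186279297) 408.5 [ 0.49353799 -0.14808273  0.092     ]
top [358.58180335 225.04202366] ((358.5415344238281, 223.99099731445312), (48.56141662597656, 10.23910903930664), 77.73522186279297) 408.5 [ 0.49353799 -0.14808273  0.092     ]
```

The wing is there (shaded in the side view): from the top it is at (0.494, -0.148) with yaw about 12°, so it is centred and aligned. Handing in.

```bash
python3 -c "
from station import ctrl
o=ctrl.get_obs();print(o['t'],o['grip_force'],o['dq'].round(4));print(ctrl.finish_job())"
```

```text
21.6833 51.56049916113261 [ 0.0003 -0.0003 -0.0016  0.0008 -0.0001 -0.0002]
the job is handed in; nothing more can be done
None
```

I handed the job in at 21.7 s with no verdict returned: the wing lies centred along the stand's top, the cap loosened anticlockwise (turned 75°), and the gripper holds it still and level about 7 cm above the mouth.

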